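Hang the washed dough card on the shared catch hook

ROBOT

A 6-joint arm with a two-finger parallel gripper is mounted at the origin on the work surface; the furniture and walls round the work are solid. World frame = base frame: x ahead of the robot, y to its left, z up, the work surface at z = 0. Lengths are in m, angles in rad, forces in N, time in s.
With the tool pointing down it reaches from about 0.25 to 0.725 m from the base axis. Payload 4 kg.
Tool frame: the origin (TCP) lies between the finger pads; the fingertips stand 25 mm ahead of it and the grasp point (between the pads) lies 6 mm ahead of it; z points along the fingers, y is the line along which they close (so a half turn about z gives the same grasp; the last joint's range is limited). The gripper opens to 85 mm and grips with 20 to 120 N. Pads are 22 mm wide; open, the fingers measure 114 mm over their backs; the gripper's body (76 mm by 85 mm) begins 54 mm behind the grasp point. The pads swing forward as they close: fully open they stand 13 mm farther back than shut.
Start: joints at [0, 0.241, 0.005, 1.335, 0, 1.571], TCP at [0.5, -0, 0.256] pointing down, gripper open.
Joint ranges: [-2.72, 2.72], [-1.05, 1.87], [-1.09, 1.28], [-1.99, 2.15], [-1.42, 1.44], [-3.14, 3.14]. Speed limits (rad/s): [2.79, 2.79, 3.14, 3.14, 3.14, 3.14].

INTERFACE

Orientations are given as a unit quaternion [x, y, z, w].
In Python, from workcell import bot gives the robot as it stands. The module is installed in compiled form; this text tells all that it offers.
- The arm moves only by the shell command python3 -m pendant 'ROWS'. ROWS is JSON, one flat list of numbers, 7 for each row, row after row: the shift along the tool's x, y, z normalised to -1 to 1, where 1 is 0.5 m, then the turn, a rotation vector about the tool's x, y, z normalised to -1 to 1, where 1 is 180 degrees, then the opening, from 0 (shut) to 1 (fully open). In form: [tx, ty, tz, ax, ay, az, fingers, tx, ty, tz, ax, ay, az, fingers, ...]. A call has exactly 10 rows; each row is the pose to reach, as a shift and turn from the pose commanded when the call began, along the tool's axes at that moment, turning the shorter way round; what a row does not reach only later rows make up. A row lasts 1/12 s, in which the tool goes at most 41.7 mm and 7.16 degrees, less where a joint would pass 70% of its speed; a pose out of reach is approached as far as the arm can. A call with a number of a shift or a turn outside -1 to 1 is refused whole. A call with a gripper value outside its range is refused whole. The fingers move at their own pace and stop on an object; the grip force is fixed at half the most. Time passes only in rows, so rows that repeat a pose let the fingers close, or fill a call up. It gives the time, the measured TCP pose, the force, the opening and the grip force at its end, in the units of the state.
- bot.get_obs(): the state, without advancing time (a new reading comes with each control period).
- bot.camera(name): name is "scene" or "side" or "wrist"; returns a dict with "pixels" (384x512x3 uint8, red, green, blue), "mtx" (3x3 intrinsics, pixels), "cam_to_world" (4x4, takes a point from camera to world coordinates); the wrist camera has in their place "hand_eye" (4x4, takes a point from camera to tool coordinates, whose origin is the TCP and whose axes are the flange's). Camera axes: x right, y up, looking along -z (the intrinsics and any distortion apply to the point x, -y, -z); pixel columns grow to the right and rows downward; lengths in m; the calibration is good to about 2 mm. The wrist camera is an equidistant fisheye: a pixel r from the principal point sees the ray r / f radians off the axis. A picture is of the moment at which its call begins: read the wrist's pose just before it. There is no depth.
- bot.job_done(): hands the job in; it is judged then, once.
The state is a dict: "clock": time; "joint_pos": joint angles; "joint_vel": joint speeds; "tau": joint torques, N m; "eef_pos": TCP position; "tool_rot": TCP orientation; "ft_force": force on the tool from outside, world axes, zero at the start; "ft_torque": the same for the moment, N m; "grip_width": finger opening in m; "grasp_force": force on a finger pad.
Only numpy, scipy, OpenCV 4.12 (cv2) and the standard library are available. Lean on these libraries where they do the work, as an engineer would, in place of code of your own. Each camera call takes 0.05 s, during which the arm holds its last target. There are 200 camera calls.

TASK

Take the blue dough card out of the drying rack and hang it by its hole on the bench hook, in front of the white card that already hangs there: push it gently along the arm past the red sprung catch until the catch snaps up again behind it. Then give the card a gentle tug back toward the nose of the hook (about 8 N, and not much over 10) to prove that the catch holds it, let it go and leave it hanging still. Do not knock the white card off or force anything, and leave the other things where they are.

Things in the scene. Friction and masses are not known exactly. Their poses are not given: they have to be found in the camera images.
- blue_card: blue hard-plastic dough card to be hung, 60 wide x 115 high x 6 mm thick, 40 to 85 g; stands upright in a slot of the drying rack, to be lifted straight out. Origin: middle of its lower edge; x through the thickness, y across the width, z up. Its two side edges are straight and parallel from 12 to 107 mm height: grip it across them (60 mm).
- blue_hole (a point): centre of the blue card's round hanging hole, 16 mm across, which goes through along x, 95 mm above the lower edge (20 mm below the top edge)
- white_card: white hard-plastic dough card, 46 wide x 100 high x 6 mm thick, 45 g, hanging loosely on the hook's arm between the catch and the post. Axes as for the blue card. It may be nudged gently along the arm toward the post; there is room for both.
- white_hole (a point): centre of the white card's hanging hole, 16 mm across, 20 mm below its top edge
- green_card: green dough card, the same shape as the blue one, stands in another slot of the drying rack; stays there
- drying_rack: fixed drip tray 130 x 78 mm with six wire loops 40 mm wide and 62 mm high across it, 12.2 mm apart along its x; cards stand in the slots 24.4 mm either side of the middle, their x along the rack's x, lower edge 6 mm above the worktop. Origin: centre of its underside.
- hook_stand: fixed bench hook: wooden base 150 x 110 mm, steel post of 14 mm at x = +52 mm (collar 22 mm, ball on top at 233 mm), and one level round arm, 8 mm thick, from the post along -x, axis at y = 0, 200 mm above the worktop; from x = -56 mm it bends up slightly to its nose. Origin: on the worktop; x points from nose to post, z up. Cards hang with their x along this x.
- hook_nose (a point): end of the arm's axis at the nose, at (-68, 0, 203.5) mm in the stand's frame; the round tip lies 4 mm further out
- catch: red sprung tongue, 26 mm long, 5 mm wide, in the arm's top. Origin: its pivot, 1 mm above the arm's axis, about x = -50 to -32 mm of the stand. At rest its axes are parallel to the stand's and it rises 28 degrees toward the post, its end 10 mm above the arm's top. A card pushed toward the post presses it down (3 to 7 N); past the card it springs up and blocks the way back with its rigid end.
- catch_end (a point): point below the catch's free end, 23.5 mm from the pivot, on the arm's axis while the catch is up. Lost motion: the pivot slides along the arm with the card, up to 10 mm to and fro; where in it the catch starts is unknown, so where it bears firmly is found only by feel. A caught card's hole centre lies 3 mm or more past this point and hangs 4 mm below the arm's axis.
- dough_a: ball of dough, about 66 mm across and 26 mm high, lying loose on the worktop; stays
Not all that is in view belongs to the job. Of the things that look like the white_card, the smaller one is meant. Several things have the shape of the blue_card; the one meant has the colours described above.

How it is judged:
By the outcome, as a careful person would: the job done as asked, in the order asked, and still so for the second after the job is handed in, with the robot touching nothing.
It also fails if it takes over 58 s, if anything falls off the work surface, if the arm or the gripper's body presses on something with over 40 N, if the wrist force passes 120 N, or if a joint passes its speed limit or range.

## Working session

There is one attempt and no reset: what is moved stays moved. The work goes in short steps, Python scripts to look and compute and a shell command to move; the robot and the scene stay as the last step left them, time stands still between calls to the robot, and variables do not carry over. Pictures are saved under pics/ and viewed, at most 10 in all, crops included, and the job is handed in when it is done.

```bash
mkdir -p pics; python3 - <<'E'
from workcell import bot
import cv2,numpy as np
o=bot.get_obs();print({k:np.round(v,3).tolist() for k,v in o.items()})
for n in("scene","side","wrist"):
    c=bot.camera(n);cv2.imwrite(f"pics/{n}0.png",c["pixels"][:,:,::-1]);print(n,{k:np.round(v,4).tolist() for k,v in c.items() if k!="pixels"})
E
```

```text
{'clock': 0.0, 'joint_pos': [0.0, 0.241, 0.004, 1.335, -0.0, 1.571], 'joint_vel': [-0.001, 0.001, -0.001, -0.0, -0.001, -0.001], 'tau': [0.001, -37.232, 25.241, 0.017, 0.0, 0.0], 'eef_pos': [0.499, 0.0, 0.255], 'tool_rot': [0.707, 0.707, -0.001, -0.001], 'ft_force': [0.132, -0.63, -0.098], 'ft_torque': [-0.034, -0.021, -0.046], 'grasp_force': 0.0, 'grip_width': 0.086}
scene {'mtx': [[377.6486, 0.0, 249.4189], [0.0, 377.6486, 191.6765], [0.0, 0.0, 1.0]], 'cam_to_world': [[0.7738, 0.3637, -0.5187, 0.1446], [-0.6334, 0.4297, -0.6436, -0.5559], [-0.0112, 0.8265, 0.5629, 0.6228], [0.0, 0.0, 0.0, 1.0]]}
side {'mtx': [[369.7497, 0.0, 254.5323], [0.0, 369.7497, 192.6886], [0.0, 0.0, 1.0]], 'cam_to_world': [[-0.9099, 0.2035, -0.3615, 0.2656], [-0.4148, -0.459, 0.7857, 0.6613], [-0.006, 0.8648, 0.5021, 0.5555], [0.0, 0.0, 0.0, 1.0]]}
wrist {'mtx': [[297.3186, 0.0, 255.3049], [0.0, 297.3186, 187.2934], [0.0, 0.0, 1.0]], 'hand_eye': [[0.0007, 0.9499, 0.3124, 0.0809], [1.0, -0.0005, -0.0007, -0.0008], [-0.0005, 0.3124, -0.9499, -0.1176], [0.0, 0.0, 0.0, 1.0]]}
```

```bash
python3 - <<'E'
import cv2,numpy as np
a=[cv2.imread(f"pics/{n}0.png") for n in("scene","side")]
cv2.imwrite("pics/both0.png",np.vstack(a)) 
for n,i in zip(("scene","side"),a): cv2.imwrite(f"pics/{n}0b.png",cv2.resize(i,(784,588),interpolation=cv2.INTER_CUBIC))
E
```

```text
(no output)
```

View pics/scene0b.png

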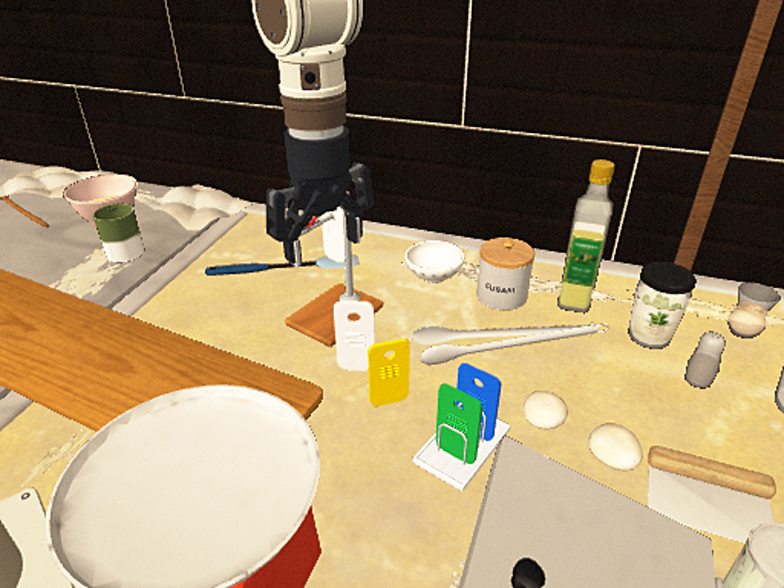

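View pics/side0b.png

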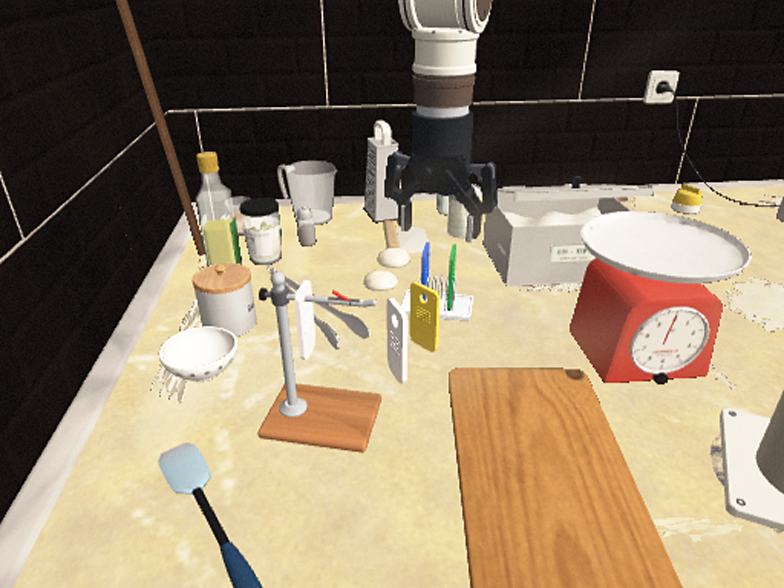

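Scene picture (784 px wide): blue card (478,400) and green card (458,425) in the white rack. A yellow card (390,372) and a larger white card (354,335) stand elsewhere as lookalikes. A white card also hangs at (333,235) on the hook, partly behind the gripper.
Side picture: hook post (287,350), arm running to the nose (373,302), red catch (341,295), hanging white card (304,322), larger white card (397,340).
Blue card meant: the one in the rack's rear slot, the only blue one. White card meant: the one hanging on the hook. I'll confirm both in an enlarged montage.

```bash
python3 - <<'E'
import cv2,numpy as np
s=cv2.imread("pics/scene0.png");d=cv2.imread("pics/side0.png")
def crop(i,x,y,w,h,k): return cv2.resize(i[y:y+h,x:x+w],None,fx=k,fy=k,interpolation=cv2.INTER_CUBIC)
# all 100x75 at x4 -> 400x300
m=np.vstack([np.hstack([crop(s,255,232,100,75,4),crop(s,175,130,100,100,3)[:300,:].repeat(1,0) if 0 else crop(s,180,130,100,75,4)]),
 np.hstack([crop(d,165,170,100,75,4),crop(d,250,150,100,75,4)])])
cv2.imwrite("pics/m1.png",m)
E
```

```text
(no output)
```

View pics/m1.png

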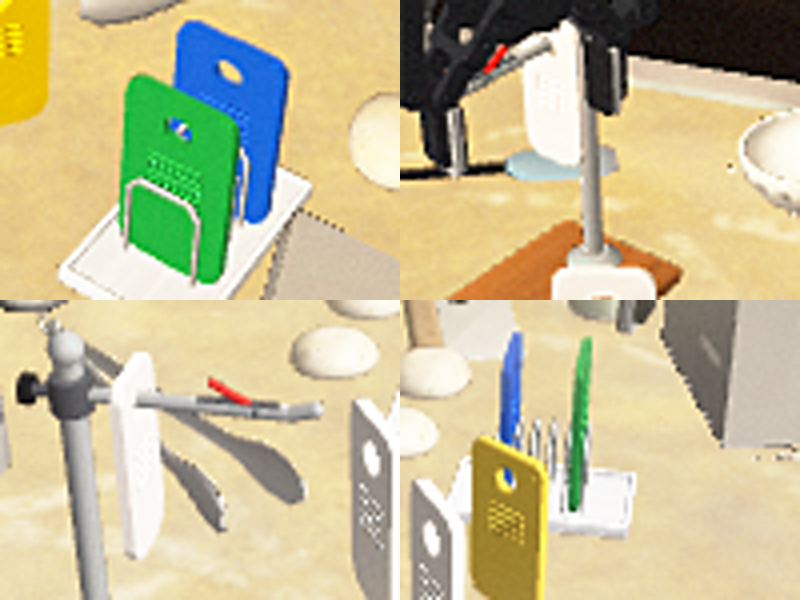

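Confirmed: the blue card stands in the rack's rear slot, with its hole at scene pixel (312.3,249.3). The small white card hangs on the arm between the catch and the post. The nose is at side pixel (245,197).

```bash
cat > h.py <<'E'
import numpy as np,cv2
from scipy.spatial.transform import Rotation as R
C={"scene":([377.6486,249.4189,191.6765],[[0.7738,0.3637,-0.5187,0.1446],[-0.6334,0.4297,-0.6436,-0.5559],[-0.0112,0.8265,0.5629,0.6228]]),
"side":([369.7497,254.5323,192.6886],[[-0.9099,0.2035,-0.3615,0.2656],[-0.4148,-0.459,0.7857,0.6613],[-0.006,0.8648,0.5021,0.5555]])}
HE=np.array([[0.0007,0.9499,0.3124,0.0809],[1,-0.0005,-0.0007,-0.0008],[-0.0005,0.3124,-0.9499,-0.1176],[0,0,0,1]])
WI=[297.3186,255.3049,187.2934]
def ray(cam,u,v,pose=None):
    if cam=="wrist":
        f,a,b=WI; x,y=u-a,v-b; r=np.hypot(x,y); t=r/f; d=np.array([x/r*np.sin(t),-y/r*np.sin(t),-np.cos(t)])
        T=np.eye(4);T[:3,3]=pose[0];T[:3,:3]=R.from_quat(pose[1]).as_matrix();T=T@HE
    else:
        (f,a,b),T=C[cam];T=np.array(T); d=np.array([(u-a)/f,-(v-b)/f,-1.])
    d=T[:3,:3]@d; return T[:3,3],d/np.linalg.norm(d)
def atz(z,*a):
    o,d=ray(*a); return o+d*(z-o[2])/d[2]
def tri(*rs):
    A=0;b=0
    for o,d in rs:
        P=np.eye(3)-np.outer(d,d);A=A+P;b=b+P@o
    p=np.linalg.solve(A,b); return p,[round(1e3*np.linalg.norm(np.cross(p-o,d)),1) for o,d in rs]
def proj(cam,p,pose=None):
    p=np.asarray(p,float)
    if cam=="wrist":
        f,a,b=WI
        T=np.eye(4);T[:3,3]=pose[0];T[:3,:3]=R.from_quat(pose[1]).as_matrix();T=T@HE
        q=T[:3,:3].T@(p-T[:3,3]);t=np.arctan2(np.hypot(q[0],q[1]),-q[2]);n=np.hypot(q[0],q[1])
        return np.array([a+f*t*q[0]/n,b-f*t*q[1]/n])
    (f,a,b),T=C[cam];T=np.array(T);q=T[:,:3].T@(p-T[:,3]); return np.array([a-f*q[0]/q[2],b+f*q[1]/q[2]])
E
python3 - <<'E'
from h import *
np.set_printoptions(precision=4,suppress=True)
print("hole",atz(.101,"scene",312.25,249.25))
for n,u,v,z in[("TL",178,22,.12),("TR",290,72,.12),("BR",262,222,.008)]: print(n,atz(z,"scene",255+u/4,232+v/4))
for n,u,v,z in[("gTL",124,76,.12),("gTR",238,120,.12),("gBL",120,240,.008),("gBR",220,284,.008),("ghole",178,127,.101),("rackR",312,187,.006),("rackL",60,272,.006)]: print(n,atz(z,"scene",255+u/4,232+v/4))
for n,u,v,z in[("blue far top",515,335,.121),("green top",588,338,.121)]:print(n,atz(z,"side",250+(u-400)/4,150+(v-300)/4))
for n,u,v,z in[("ball",66,348,.228),("tip",322,409,.2038),("armroot",90,398,.2),("armbend",285,411,.2),("wtop",138,355,.21)]:print(n,atz(z,"side",165+u/4,170+(v-300)/4))
print("postbase scene",atz(.016,"scene",228.5,193.75),"postbase side",atz(.016,"side",293/1.53125,408/1.53125))
w=cv2.imread("pics/wrist0.png");cv2.imwrite("pics/w0b.png",cv2.resize(w,(784,588),interpolation=cv2.INTER_CUBIC))
E
```

```text
hole [ 0.5918 -0.1988  0.101 ]
TL [ 0.5812 -0.172   0.12  ]
TR [ 0.5964 -0.232   0.12  ]
BR [ 0.5986 -0.2263  0.008 ]
gTL [ 0.5334 -0.1829  0.12  ]
gTR [ 0.5534 -0.238   0.12  ]
gBL [ 0.533  -0.1873  0.008 ]
gBR [ 0.552 -0.24   0.008]
ghole [ 0.5434 -0.2108  0.101 ]
rackR [ 0.6391 -0.226   0.006 ]
rackL [ 0.4963 -0.1816  0.006 ]
blue far top [ 0.5948 -0.2167  0.121 ]
green top [ 0.5469 -0.2324  0.121 ]
ball [0.6421 0.1679 0.228 ]
tip [0.5271 0.1331 0.2038]
armroot [0.6353 0.163  0.2   ]
armbend [0.545 0.136 0.2  ]
wtop [0.6266 0.1325 0.21  ]
postbase scene [0.6519 0.1681 0.016 ] postbase side [0.6472 0.1621 0.016 ]
```

View pics/w0b.png

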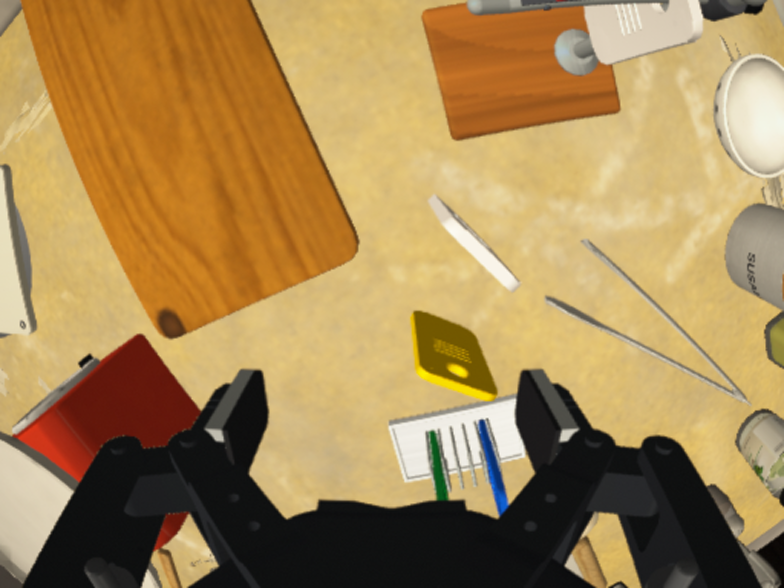

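Wrist picture: the rack is at (455,440), with green (437,460) and blue (492,470) seen edge-on. The hook base is at (520,65) and the arm runs along the top edge. The rack and stand both have a yaw of about 15–16°. I'll go above the blue card with the tool turned −105.5°.

```bash
python3 -m pendant '[-0.396,0.188,0.06,0,0,-0.586,1, -0.396,0.188,0.06,0,0,-0.586,1, -0.396,0.188,0.06,0,0,-0.586,1, -0.396,0.188,0.06,0,0,-0.586,1, -0.396,0.188,0.06,0,0,-0.586,1, -0.396,0.188,0.06,0,0,-0.586,1, -0.396,0.188,0.06,0,0,-0.586,1, -0.396,0.188,0.06,0,0,-0.586,1, -0.396,0.188,0.06,0,0,-0.586,1, -0.396,0.188,0.06,0,0,-0.586,1]'
```

```text
clock: 0.98
eef_pos: [0.5937, -0.1983, 0.2254]
tool_rot: [0.165, 0.986, 0.0, -0.001]
ft_force: [0.8, 0.5, -0.7]
grip_width: 0.0855
grasp_force: 0.0
```

```bash
python3 -m pendant '[0,0,0,0,0,-0.192,1, 0,0,0,0,0,-0.192,1, 0,0,0,0,0,-0.192,1, 0,0,0,0,0,-0.192,1, 0,0,0,0,0,-0.192,1, 0,0,0,0,0,-0.192,1, 0,0,0,0,0,-0.192,1, 0,0,0,0,0,-0.192,1, 0,0,0,0,0,-0.192,1, 0,0,0,0,0,-0.192,1]'; python3 - <<'E'
from workcell import bot
import cv2,numpy as np
o=bot.get_obs();print(o["eef_pos"],o["tool_rot"])
a=[bot.camera(n)["pixels"][:,:,::-1] for n in("wrist","side","scene")]
for n,i in zip("wds",a): cv2.imwrite(f"pics/{n}1.png",i)
c=lambda i,x,y,w,h,k:cv2.resize(i[y:y+h,x:x+w],None,fx=k,fy=k,interpolation=cv2.INTER_CUBIC)
# right column: hook crops in scene and side (400x300 each); left wrist 400x600 area
m=np.hstack([c(a[0],170,60,200,300,2),np.vstack([c(a[2],180,125,100,75,4),c(a[1],165,170,100,75,4)])])
cv2.imwrite("pics/m2.png",m)
E
```

```text
clock: 1.82
eef_pos: [0.594, -0.198, 0.2262]
tool_rot: [-0.132, 0.991, 0.0, -0.0]
ft_force: [0.6, 0.4, 0.2]
grip_width: 0.0852
grasp_force: 0.0
[ 0.59396904 -0.19798242  0.22623091] [-1.31994855e-01  9.91250398e-01  4.88554956e-05 -6.57982567e-05]
```

View pics/m2.png

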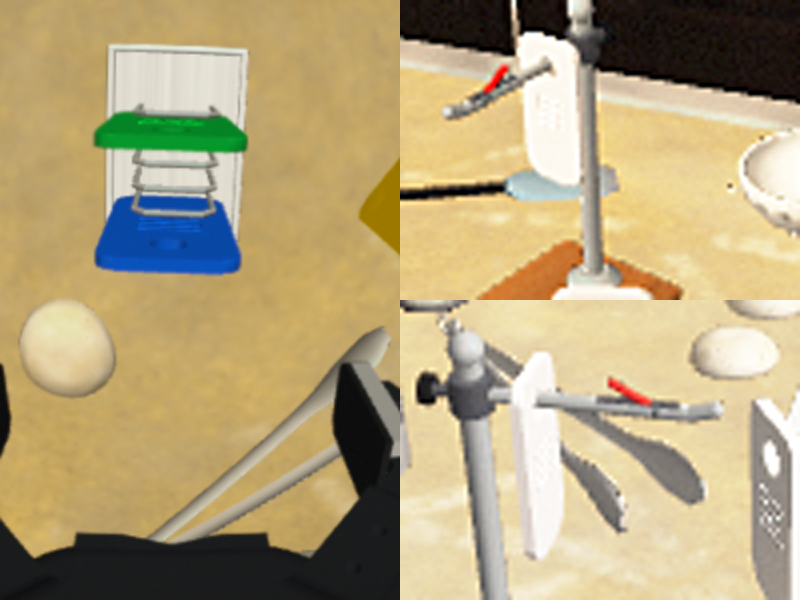

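Wrist crop: the blue card's top edge runs (97–240,268), with the rack behind it and the fingers clear on both sides. The nose tip is at scene crop (448,112) and side crop (718,409). The catch ends are at (505,68) and (612,381).

```bash
python3 - <<'E'
from h import *
np.set_printoptions(precision=4,suppress=True)
P=([.59397,-.19798,.22623],[-.13199,.99125,0,0])
w=lambda z,u,v:atz(z,"wrist",170+u/2,60+v/2,P)
for n,u,v,z in[("topL",97,269,.119),("topR",240,271,.119),("topmidback",169,272,.121),("hole",168,244,.101),("rackTL",108,46,.006),("rackTR",247,48,.006),("gTL",96,148,.119),("gTR",245,150,.119)]:print(n,w(z,u,v))
s=lambda u,v:ray("scene",180+(u-400)/4,125+v/4)
d=lambda u,v:ray("side",165+(u-400)/4,170+(v-300)/4)
for n,a,b in[("tip",(447,113),(720,409)),("catchend",(504,67),(612,381)),("armAtWhite",(549,66),(545,398)),("wtopL",(525,34),(543,352)),("collar",(588,45),(473,400))]:print(n,tri(s(*a),d(*b)))
E
```

```text
topL [ 0.6011 -0.2275  0.119 ]
topR [ 0.5868 -0.1716  0.119 ]
topmidback [ 0.594  -0.1993  0.121 ]
hole [ 0.5888 -0.2012  0.101 ]
rackTL [ 0.514  -0.2566  0.006 ]
rackTR [ 0.4945 -0.1813  0.006 ]
gTL [ 0.5536 -0.2391  0.119 ]
gTR [ 0.5394 -0.184   0.119 ]
tip (array([0.5286, 0.1327, 0.2036]), [np.float64(0.4), np.float64(0.4)])
catchend (array([0.578, 0.145, 0.213]), [np.float64(0.3), np.float64(0.3)])
armAtWhite (array([0.6131, 0.1504, 0.1992]), [np.float64(0.7), np.float64(0.7)])
wtopL (array([0.6046, 0.1569, 0.2253]), [np.float64(3.8), np.float64(3.8)])
collar (array([0.6491, 0.1603, 0.1966]), [np.float64(2.6), np.float64(2.6)])
```

The nose tip triangulates to (0.5286, 0.1327, 0.2036), and the card centre is about (0.593, −0.199) at 14.5° yaw. I'll descend and grip.

```bash
python3 -m pendant '[0.002,-0.002,0.08,0,0,0.004,1, 0.002,-0.002,0.14,0,0,0.004,1, 0.002,-0.002,0.19,0,0,0.004,1, 0.002,-0.002,0.225,0,0,0.004,1, 0.002,-0.002,0.25,0,0,0.004,1, 0.002,-0.002,0.25,0,0,0.004,1, 0.002,-0.002,0.25,0,0,0.004,0.5, 0.002,-0.002,0.25,0,0,0.004,0.5, 0.002,-0.002,0.25,0,0,0.004,0.5, 0.002,-0.002,0.25,0,0,0.004,0.5]'
```

```text
clock: 2.8
eef_pos: [0.5944, -0.1996, 0.1031]
tool_rot: [-0.126, 0.992, -0.001, 0.001]
ft_force: [-1.2, 0.0, 5.6]
grip_width: 0.0588
grasp_force: 64.7
```

```bash
python3 -m pendant '[0,0,-0.01,0,0,0,0.5, 0,0,-0.03,0,0,0,0.5, 0,0,-0.06,0,0,0,0.5, 0,0,-0.1,0,0,0,0.5, 0,0,-0.14,0,0,0,0.5, 0,0,-0.19,0,0,0,0.5, 0,0,-0.24,0,0,0,0.5, 0,0,-0.28,0,0,0,0.5, 0,0,-0.31,0,0,0,0.5, 0,0,-0.32,0,0,0,0.5]'; python3 - <<'E'
from workcell import bot
import cv2,numpy as np
from h import *
o=bot.get_obs();p=o["eef_pos"];M=R.from_quat(o["tool_rot"]).as_matrix();print(p,o["tool_rot"],o["ft_force"])
g=np.array([0.5286-.045*.972,.1327-.045*.233,.2655])
print("shift",M.T@(g-p)/.5, "yawx",np.degrees(np.arctan2(M[1,0],M[0,0])))
E
```

```text
clock: 3.63
eef_pos: [0.5944, -0.1996, 0.2659]
tool_rot: [-0.126, 0.992, -0.001, 0.003]
ft_force: [0.3, -0.2, -0.1]
grip_width: 0.0585
grasp_force: 64.4
[ 0.59442876 -0.19960616  0.26589437] [-0.12623823  0.99199451 -0.00144172  0.00295361] [ 0.29856946 -0.15983068 -0.05859545]
shift [ 0.05094455  0.67801049 -0.00193625] yawx -165.49481826864013
```

```bash
python3 -m pendant '[0.02,0.03,0,0,0,0,0.5, 0.051,0.09,0,0,0,0,0.5, 0.051,0.165,0,0,0,0,0.5, 0.051,0.245,0,0,0,0,0.5, 0.051,0.325,0,0,0,0,0.5, 0.051,0.405,0,0,0,0,0.5, 0.051,0.485,0,0,0,0,0.5, 0.051,0.565,0,0,0,0,0.5, 0.051,0.635,0,0,0,0,0.5, 0.051,0.678,0,0,0,0,0.5]'; python3 -m pendant '[0,0,0.02,0,0,0,0.5, 0,0,0.05,0,0,0,0.5, 0,0,0.08,0,0,0,0.5, 0,0,0.11,0,0,0,0.5, 0,0,0.122,0,0,0,0.5, 0,0,0.122,0,0,0,0.5, 0,0,0.122,0,0,0,0.5, 0,0,0.122,0,0,0,0.5, 0,0,0.122,0,0,0,0.5, 0,0,0.122,0,0,0,0.5]'; python3 - <<'E'
from workcell import bot
import cv2,numpy as np
o=bot.get_obs();print(o["eef_pos"],o["tool_rot"])
a=[bot.camera(n)["pixels"][:,:,::-1] for n in("wrist","side","scene")]
for n,i in zip("wds",a): cv2.imwrite(f"pics/{n}2.png",i)
c=lambda i,x,y,w,h,k:cv2.resize(i[y:y+h,x:x+w],None,fx=k,fy=k,interpolation=cv2.INTER_CUBIC)
m=np.hstack([c(a[0],155,100,200,240,2)[:450],np.vstack([c(a[2],160,115,100,75,4)[:,:400],c(a[1],170,165,100,75,4)])[:450]]) if 0 else np.hstack([c(a[0],155,80,200,300,2),np.vstack([c(a[2],155,115,100,75,4),c(a[1],175,160,100,75,4)])])
cv2.imwrite("pics/m3.png",m)
E
```

```text
clock: 4.47
eef_pos: [0.482, 0.1255, 0.2613]
tool_rot: [-0.128, 0.992, 0.0, -0.0]
ft_force: [-0.3, -0.1, -0.9]
grip_width: 0.0586
grasp_force: 64.5
clock: 5.3
eef_pos: [0.4843, 0.1226, 0.2012]
tool_rot: [-0.126, 0.992, 0.0, 0.001]
ft_force: [-0.6, -0.2, -1.2]
grip_width: 0.0589
grasp_force: 64.5
[0.48430257 0.12258805 0.20118406] [-1.26136894e-01  9.92012449e-01  8.41265224e-05  8.82460535e-04]
```

View pics/m3.png

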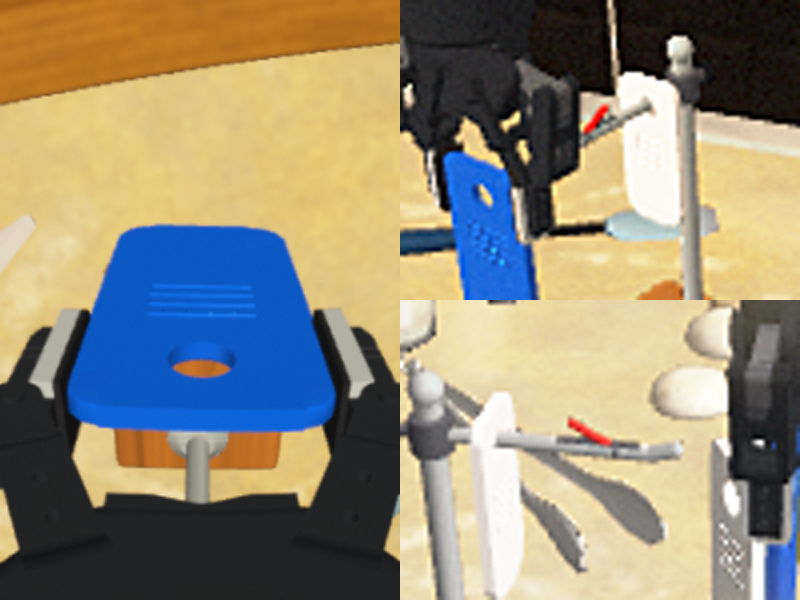

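Wrist crop: the blue card is held square, its hole at (202,361), with the hook post beyond at (197,470). Scene crop: the hole is at (484,194). In the side view the finger hides the hole.

```bash
python3 - <<'E'
from h import *
np.set_printoptions(precision=4,suppress=True)
P=([.4843,.12259,.20118],[-.12614,.99201,0.0001,0.0009])
w=lambda u,v:("wrist",155+u/2,80+v/2,P)
s=lambda u,v:ray("scene",155+(u-400)/4,115+v/4)
d=lambda u,v:ray("side",175+(u-400)/4,160+(v-300)/4)
print("hole",tri(ray(*w(202,361)),s(483.5,193)))
a,b=atz(.016,*w(117,468)),atz(.016,*w(281,459));print("base far corners",a,b,"yaw",np.degrees(np.arctan2(-(b-a)[0],(b-a)[1])))
print("postbase",atz(.02,*w(195,442)))
q=[tri(s(*x),d(*y)) for x,y in[((681,47),(425,385)),((688,72),(432,440))]]
for i in q:print(i)
# side-only with known heights
print("side bend/root",atz(.2,"side",175+(645-400)/4,160+149/4),atz(.2,"side",175+(505-400)/4,160+140/4),atz(.2036,"side",175+(681-400)/4,160+150/4))
# rim check: where hole expected
M=R.from_quat(P[1]).as_matrix()
for h in(-.003,): 
  c=np.array(P[0])+M@np.array([0.003,0,0.0]);print("proj if hole at TCP",proj("wrist",c,P),proj("scene",c))
E
```

```text
hole (array([0.4789, 0.1207, 0.2006]), [np.float64(0.4), np.float64(0.4)])
base far corners [0.6922 0.1173 0.016 ] [0.6562 0.2221 0.016 ] yaw 18.945466483900884
postbase [0.6513 0.1615 0.02  ]
(array([0.6476, 0.1613, 0.2252]), [np.float64(0.1), np.float64(0.1)])
(array([0.6495, 0.1634, 0.2013]), [np.float64(6.0), np.float64(6.0)])
side bend/root [0.5458 0.1344 0.2   ] [0.6104 0.1539 0.2   ] [0.5273 0.1338 0.2036]
proj if hole at TCP [256.7697 266.7722] [176.4265 162.6285]
```

The hole is aligned within about 1 mm: 48 mm short of the tip, lateral −0.6 mm, 1.5 mm low. I'll advance 56 mm while raising and turning slightly.

```bash
python3 -m pendant '[-0.01,-0.001,-0.003,0,0,0.0056,0.5, -0.03,-0.001,-0.003,0,0,0.0056,0.5, -0.05,-0.001,-0.003,0,0,0.0056,0.5, -0.066,-0.001,-0.003,0,0,0.0056,0.5, -0.078,-0.001,-0.003,0,0,0.0056,0.5, -0.088,-0.001,-0.003,0,0,0.0056,0.5, -0.096,-0.001,-0.003,0,0,0.0056,0.5, -0.104,-0.001,-0.003,0,0,0.0056,0.5, -0.112,-0.001,-0.003,0,0,0.0056,0.5, -0.112,-0.001,-0.003,0,0,0.0056,0.5]'; python3 - <<'E'
from workcell import bot
import cv2,numpy as np
o=bot.get_obs();print(o["eef_pos"],o["tool_rot"],o["ft_force"],o["ft_torque"])
a=[bot.camera(n)["pixels"][:,:,::-1] for n in("wrist","side","scene")]
for n,i in zip("wds",a): cv2.imwrite(f"pics/{n}3.png",i)
c=lambda i,x,y,w,h,k:cv2.resize(i[y:y+h,x:x+w],None,fx=k,fy=k,interpolation=cv2.INTER_CUBIC)
m=np.hstack([c(a[0],205,210,100,150,4),np.vstack([c(a[2],165,115,100,75,4),c(a[1],175,160,100,75,4)])])
cv2.imwrite("pics/m4.png",m)
E
```

```text
clock: 6.28
eef_pos: [0.5387, 0.1363, 0.2018]
tool_rot: [-0.117, 0.993, 0.0, 0.0]
ft_force: [0.0, 0.4, -0.5]
grip_width: 0.0586
grasp_force: 64.5
[0.53869329 0.13629657 0.20176351] [-1.17467938e-01  9.93076650e-01  3.64456807e-05  2.20960771e-04] [ 0.0114251   0.40090904 -0.47280011] [ 0.05338594 -0.03010219  0.03190955]
```

View pics/m4.png

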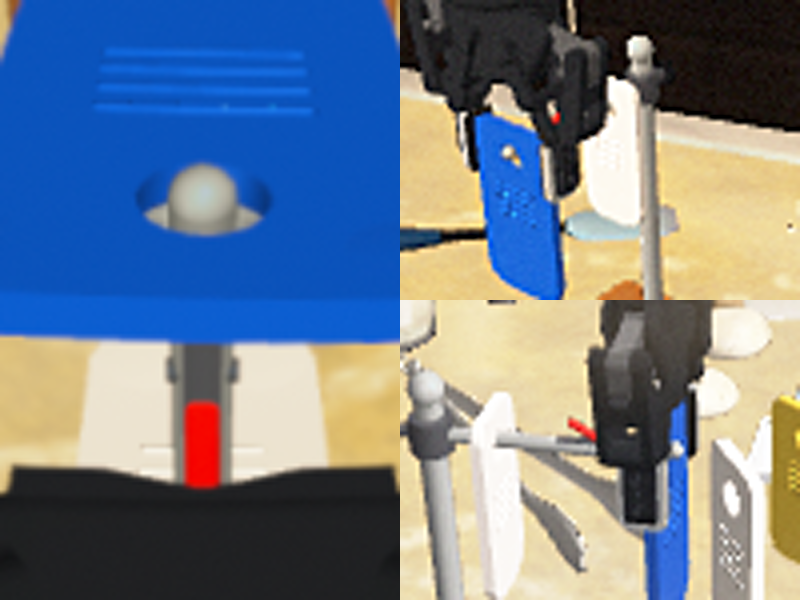

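The nose sits centred in the hole (wrist crop 203,200), and the arm runs straight down the image in line with the tool. The white card is still hanging and the force is about zero. I'll push on along −tool x.

```bash
python3 -m pendant '[-0.004,0,0,0,0,0,0.5, -0.01,0,0,0,0,0,0.5, -0.016,0,0,0,0,0,0.5, -0.022,0,0,0,0,0,0.5, -0.027,0,0,0,0,0,0.5, -0.031,0,0,0,0,0,0.5, -0.034,0,0,0,0,0,0.5, -0.037,0,0,0,0,0,0.5, -0.04,0,0,0,0,0,0.5, -0.04,0,0,0,0,0,0.5]'; python3 -m pendant '[-0.002,0,0,0,0,0,0.5, -0.004,0,0,0,0,0,0.5, -0.006,0,0,0,0,0,0.5, -0.008,0,0,0,0,0,0.5, -0.01,0,0,0,0,0,0.5, -0.012,0,0,0,0,0,0.5, -0.014,0,0,0,0,0,0.5, -0.016,0,0,0,0,0,0.5, -0.018,0,0,0,0,0,0.5, -0.02,0,0,0,0,0,0.5]'
```

```text
clock: 7.27
eef_pos: [0.5577, 0.1409, 0.2018]
tool_rot: [-0.118, 0.993, 0.0, 0.0]
ft_force: [-1.2, -0.3, -0.7]
grip_width: 0.0587
grasp_force: 64.5
clock: 8.1
eef_pos: [0.5673, 0.1431, 0.2018]
tool_rot: [-0.118, 0.993, 0.0, -0.0]
ft_force: [0.1, 0.2, -0.7]
grip_width: 0.059
grasp_force: 64.5
```

```bash
python3 -m pendant '[-0.002,0,0,0,0,0,0.5, -0.004,0,0,0,0,0,0.5, -0.006,0,0,0,0,0,0.5, -0.008,0,0,0,0,0,0.5, -0.01,0,0,0,0,0,0.5, -0.01,0,0,0,0,0,0.5, -0.01,0,0,0,0,0,0.5, -0.01,0,0,0,0,0,0.5, -0.01,0,0,0,0,0,0.5, -0.01,0,0,0,0,0,0.5]'; python3 -m pendant '[-0.002,0,0,0,0,0,0.5, -0.004,0,0,0,0,0,0.5, -0.006,0,0,0,0,0,0.5, -0.008,0,0,0,0,0,0.5, -0.01,0,0,0,0,0,0.5, -0.01,0,0,0,0,0,0.5, -0.01,0,0,0,0,0,0.5, -0.01,0,0,0,0,0,0.5, -0.01,0,0,0,0,0,0.5, -0.01,0,0,0,0,0,0.5]'
```

```text
clock: 8.93
eef_pos: [0.5715, 0.1441, 0.2017]
tool_rot: [-0.118, 0.993, -0.0, -0.001]
ft_force: [-4.5, -1.4, 2.4]
grip_width: 0.0587
grasp_force: 64.6
clock: 9.77
eef_pos: [0.5774, 0.1456, 0.2021]
tool_rot: [-0.117, 0.993, 0.0, 0.001]
ft_force: [-1.4, -0.1, 3.6]
grip_width: 0.0584
grasp_force: 64.7
```

```bash
python3 -m pendant '[-0.002,0,0,0,0,0,0.5, -0.004,0,0,0,0,0,0.5, -0.006,0,0,0,0,0,0.5, -0.008,0,0,0,0,0,0.5, -0.01,0,0,0,0,0,0.5, -0.01,0,0,0,0,0,0.5, -0.01,0,0,0,0,0,0.5, -0.01,0,0,0,0,0,0.5, -0.01,0,0,0,0,0,0.5, -0.01,0,0,0,0,0,0.5]'; python3 - <<'E'
from workcell import bot
import cv2,numpy as np
o=bot.get_obs()
a=[bot.camera(n)["pixels"][:,:,::-1] for n in("wrist","side","scene")]
for n,i in zip("wds",a): cv2.imwrite(f"pics/{n}4.png",i)
c=lambda i,x,y,w,h,k:cv2.resize(i[y:y+h,x:x+w],None,fx=k,fy=k,interpolation=cv2.INTER_CUBIC)
m=np.hstack([c(a[0],205,180,100,150,4),np.vstack([c(a[2],175,115,100,75,4),c(a[1],175,160,100,75,4)])])
cv2.imwrite("pics/m5.png",m)
E
```

```text
clock: 10.6
eef_pos: [0.5821, 0.1467, 0.202]
tool_rot: [-0.118, 0.993, 0.0, 0.0]
ft_force: [-2.0, 0.1, 1.9]
grip_width: 0.0589
grasp_force: 64.8
```

View pics/m5.png

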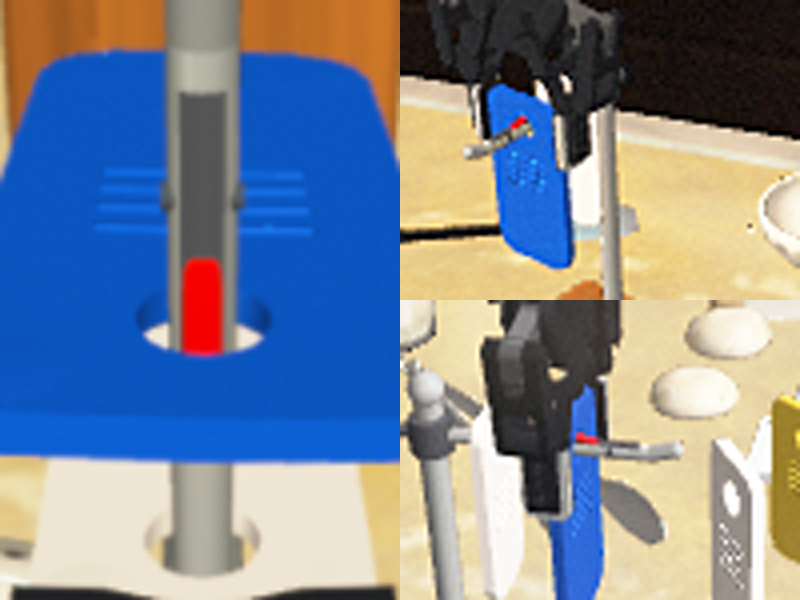

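The catch is pressed flat inside the hole (red at wrist crop 202,305) and the card is centred. The white card hangs undisturbed beyond. I'll continue in small steps, using the red extent in the wrist view to detect the snap.

```bash
cat > red.py <<'E'
from workcell import bot
import numpy as np
o=bot.get_obs();p=o["eef_pos"]
for n in("wrist","side","scene"):
    i=bot.camera(n)["pixels"].astype(int)
    m=(i[...,0]>150)&(i[...,1]<70)&(i[...,2]<70)
    if n=="wrist": m[:150]=0;m[:,:220]=0;m[:,300:]=0
    else: m[:,:170]=0;m[:,265:]=0;m[:110]=0;m[230:]=0
    y,x=np.nonzero(m);print(n,len(x),(x.min(),x.max(),y.min(),y.max()) if len(x) else "")
r=np.array(p[:2])-[.5284,.1330];print("hole x mm",round(1e3*(r@[.973,.230])-2.5-72,1),"F",np.round(o["ft_force"],1))
E
python3 red.py; python3 -m pendant '[-0.002,0,0,0,0,0,0.5, -0.004,0,0,0,0,0,0.5, -0.006,0,0,0,0,0,0.5, -0.008,0,0,0,0,0,0.5, -0.01,0,0,0,0,0,0.5, -0.01,0,0,0,0,0,0.5, -0.01,0,0,0,0,0,0.5, -0.01,0,0,0,0,0,0.5, -0.01,0,0,0,0,0,0.5, -0.01,0,0,0,0,0,0.5]'; python3 red.py
```

```text
wrist 234 (np.int64(250), np.int64(260), np.int64(244), np.int64(267))
side 6 (np.int64(219), np.int64(224), np.int64(194), np.int64(195))
scene 4 (np.int64(203), np.int64(205), np.int64(145), np.int64(146))
hole x mm -19.1 F [-0.9 -0.6  2.3]
clock: 11.73
eef_pos: [0.5872, 0.1479, 0.2021]
tool_rot: [-0.118, 0.993, 0.0, 0.001]
ft_force: [-0.1, -0.2, 3.4]
grip_width: 0.0586
grasp_force: 64.8
wrist 339 (np.int64(250), np.int64(260), np.int64(235), np.int64(267))
side 10 (np.int64(217), np.int64(223), np.int64(194), np.int64(195))
scene 7 (np.int64(203), np.int64(207), np.int64(144), np.int64(146))
hole x mm -13.9 F [-0.1 -0.2  3.4]
```

```bash
python3 -m pendant '[-0.002,0,0,0,0,0,0.5, -0.004,0,0,0,0,0,0.5, -0.006,0,0,0,0,0,0.5, -0.008,0,0,0,0,0,0.5, -0.008,0,0,0,0,0,0.5, -0.008,0,0,0,0,0,0.5, -0.008,0,0,0,0,0,0.5, -0.008,0,0,0,0,0,0.5, -0.008,0,0,0,0,0,0.5, -0.008,0,0,0,0,0,0.5]'; python3 red.py
```

```text
clock: 12.72
eef_pos: [0.5906, 0.1487, 0.2017]
tool_rot: [-0.118, 0.993, 0.0, -0.0]
ft_force: [-0.4, 0.8, -0.2]
grip_width: 0.0587
grasp_force: 64.7
wrist 549 (np.int64(250), np.int64(260), np.int64(220), np.int64(270))
side 15 (np.int64(216), np.int64(225), np.int64(191), np.int64(195))
scene 13 (np.int64(202), np.int64(207), np.int64(141), np.int64(147))
hole x mm -10.4 F [-0.4  0.8 -0.2]
```

The catch snapped up: the red now reaches higher in all three views and Fz is zero. I'll push 1.5 mm further for margin, then lower the card near its hanging height before the tug.

```bash
python3 -m pendant '[-0.002,0,0,0,0,0,0.5, -0.003,0,0,0,0,0,0.5, -0.003,0,0.002,0,0,0,0.5, -0.003,0,0.004,0,0,0,0.5, -0.003,0,0.006,0,0,0,0.5, -0.003,0,0.008,0,0,0,0.5, -0.003,0,0.008,0,0,0,0.5, -0.003,0,0.008,0,0,0,0.5, -0.003,0,0.008,0,0,0,0.5, -0.003,0,0.008,0,0,0,0.5]'; python3 red.py;  python3 - <<'E'
from workcell import bot
import cv2,numpy as np
a=[bot.camera(n)["pixels"][:,:,::-1] for n in("wrist","side","scene")]
for n,i in zip("wds",a): cv2.imwrite(f"pics/{n}5.png",i)
c=lambda i,x,y,w,h,k:cv2.resize(i[y:y+h,x:x+w],None,fx=k,fy=k,interpolation=cv2.INTER_CUBIC)
m=np.hstack([c(a[0],205,180,100,150,4),np.vstack([c(a[2],175,115,100,75,4),c(a[1],175,160,100,75,4)])])
cv2.imwrite("pics/m6.png",m)
E
```

```text
clock: 13.7
eef_pos: [0.592, 0.1491, 0.198]
tool_rot: [-0.117, 0.993, 0.0, 0.0]
ft_force: [0.1, -0.3, 2.3]
grip_width: 0.0586
grasp_force: 64.8
wrist 572 (np.int64(250), np.int64(260), np.int64(220), np.int64(272))
side 15 (np.int64(216), np.int64(225), np.int64(191), np.int64(195))
scene 13 (np.int64(202), np.int64(207), np.int64(141), np.int64(147))
hole x mm -8.9 F [ 0.1 -0.3  2.3]
```

View pics/m6.png

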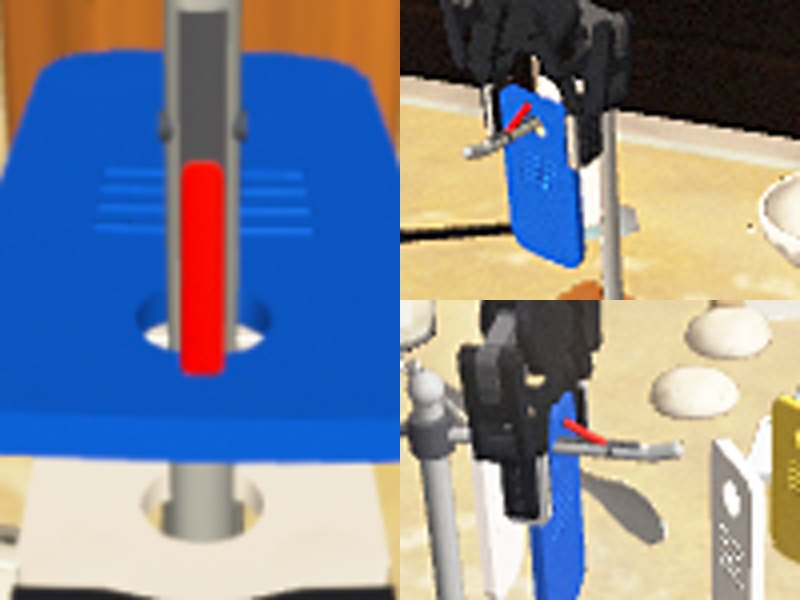

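The catch is up on the nose side of the blue card and the card lies fully past it. The white card is still behind on the arm. Now the tug, in 1 mm steps while feeling the force.

```bash
python3 -m pendant '[0,0,-0.001,0,0,0,0.5, 0.001,0,-0.001,0,0,0,0.5, 0.002,0,-0.001,0,0,0,0.5, 0.003,0,-0.001,0,0,0,0.5, 0.004,0,-0.001,0,0,0,0.5, 0.004,0,-0.001,0,0,0,0.5, 0.004,0,-0.001,0,0,0,0.5, 0.004,0,-0.001,0,0,0,0.5, 0.004,0,-0.001,0,0,0,0.5, 0.004,0,-0.001,0,0,0,0.5]'; python3 -m pendant '[0.0005,0,0,0,0,0,0.5, 0.001,0,0,0,0,0,0.5, 0.0015,0,0,0,0,0,0.5, 0.002,0,0,0,0,0,0.5, 0.002,0,0,0,0,0,0.5, 0.002,0,0,0,0,0,0.5, 0.002,0,0,0,0,0,0.5, 0.002,0,0,0,0,0,0.5, 0.002,0,0,0,0,0,0.5, 0.002,0,0,0,0,0,0.5]'; python3 red.py
```

```text
clock: 14.83
eef_pos: [0.59, 0.1486, 0.1982]
tool_rot: [-0.118, 0.993, -0.0, -0.0]
ft_force: [-0.1, -0.1, -0.7]
grip_width: 0.0589
grasp_force: 64.7
clock: 15.67
eef_pos: [0.5891, 0.1484, 0.1983]
tool_rot: [-0.118, 0.993, 0.0, 0.0]
ft_force: [-0.5, 1.0, -1.3]
grip_width: 0.0587
grasp_force: 64.7
wrist 563 (np.int64(250), np.int64(260), np.int64(226), np.int64(278))
side 16 (np.int64(216), np.int64(225), np.int64(191), np.int64(195))
scene 13 (np.int64(202), np.int64(207), np.int64(141), np.int64(147))
hole x mm -11.9 F [-0.5  1.  -1.3]
```

```bash
python3 -m pendant '[0.0005,0,0,0,0,0,0.5, 0.001,0,0,0,0,0,0.5, 0.0015,0,0,0,0,0,0.5, 0.002,0,0,0,0,0,0.5, 0.002,0,0,0,0,0,0.5, 0.002,0,0,0,0,0,0.5, 0.002,0,0,0,0,0,0.5, 0.002,0,0,0,0,0,0.5, 0.002,0,0,0,0,0,0.5, 0.002,0,0,0,0,0,0.5]'; python3 red.py
```

```text
clock: 16.65
eef_pos: [0.5881, 0.1481, 0.1983]
tool_rot: [-0.117, 0.993, -0.0, 0.0]
ft_force: [0.8, 1.2, -0.2]
grip_width: 0.0588
grasp_force: 64.7
wrist 557 (np.int64(250), np.int64(260), np.int64(227), np.int64(278))
side 14 (np.int64(217), np.int64(225), np.int64(191), np.int64(195))
scene 12 (np.int64(201), np.int64(206), np.int64(141), np.int64(147))
hole x mm -12.9 F [ 0.8  1.2 -0.2]
```

```bash
python3 -m pendant '[0.0005,0,0,0,0,0,0.5, 0.001,0,0,0,0,0,0.5, 0.0015,0,0,0,0,0,0.5, 0.002,0,0,0,0,0,0.5, 0.002,0,0,0,0,0,0.5, 0.002,0,0,0,0,0,0.5, 0.002,0,0,0,0,0,0.5, 0.002,0,0,0,0,0,0.5, 0.002,0,0,0,0,0,0.5, 0.002,0,0,0,0,0,0.5]'; python3 red.py
```

```text
clock: 17.63
eef_pos: [0.5871, 0.1479, 0.1983]
tool_rot: [-0.118, 0.993, -0.0, -0.0]
ft_force: [0.2, 0.4, -1.2]
grip_width: 0.0586
grasp_force: 64.7
wrist 557 (np.int64(250), np.int64(260), np.int64(227), np.int64(278))
side 15 (np.int64(217), np.int64(226), np.int64(191), np.int64(195))
scene 12 (np.int64(201), np.int64(206), np.int64(141), np.int64(147))
hole x mm -13.9 F [ 0.2  0.4 -1.2]
```

The catch now bears on the card and slides with it (lost motion). I'll keep stepping.

```bash
python3 -m pendant '[0.0005,0,0,0,0,0,0.5, 0.001,0,0,0,0,0,0.5, 0.0015,0,0,0,0,0,0.5, 0.002,0,0,0,0,0,0.5, 0.002,0,0,0,0,0,0.5, 0.002,0,0,0,0,0,0.5, 0.002,0,0,0,0,0,0.5, 0.002,0,0,0,0,0,0.5, 0.002,0,0,0,0,0,0.5, 0.002,0,0,0,0,0,0.5]'
```

```text
clock: 18.62
eef_pos: [0.5862, 0.1477, 0.1983]
tool_rot: [-0.118, 0.993, 0.0, -0.0]
ft_force: [0.1, -0.1, -1.4]
grip_width: 0.0589
grasp_force: 64.7
```

```bash
python3 -m pendant '[0.0005,0,0,0,0,0,0.5, 0.001,0,0,0,0,0,0.5, 0.0015,0,0,0,0,0,0.5, 0.002,0,0,0,0,0,0.5, 0.002,0,0,0,0,0,0.5, 0.002,0,0,0,0,0,0.5, 0.002,0,0,0,0,0,0.5, 0.002,0,0,0,0,0,0.5, 0.002,0,0,0,0,0,0.5, 0.002,0,0,0,0,0,0.5]'
```

```text
clock: 19.45
eef_pos: [0.5852, 0.1474, 0.1983]
tool_rot: [-0.118, 0.993, -0.0, -0.0]
ft_force: [0.5, 0.7, -0.1]
grip_width: 0.0583
grasp_force: 64.7
```

```bash
python3 -m pendant '[0.0005,0,0,0,0,0,0.5, 0.001,0,0,0,0,0,0.5, 0.0015,0,0,0,0,0,0.5, 0.002,0,0,0,0,0,0.5, 0.002,0,0,0,0,0,0.5, 0.002,0,0,0,0,0,0.5, 0.002,0,0,0,0,0,0.5, 0.002,0,0,0,0,0,0.5, 0.002,0,0,0,0,0,0.5, 0.002,0,0,0,0,0,0.5]'
```

```text
clock: 20.28
eef_pos: [0.5842, 0.1472, 0.1983]
tool_rot: [-0.118, 0.993, 0.0, 0.0]
ft_force: [-0.1, 0.5, 0.3]
grip_width: 0.0588
grasp_force: 64.7
```

```bash
python3 -m pendant '[0.0005,0,0,0,0,0,0.5, 0.001,0,0,0,0,0,0.5, 0.0015,0,0,0,0,0,0.5, 0.002,0,0,0,0,0,0.5, 0.002,0,0,0,0,0,0.5, 0.002,0,0,0,0,0,0.5, 0.002,0,0,0,0,0,0.5, 0.002,0,0,0,0,0,0.5, 0.002,0,0,0,0,0,0.5, 0.002,0,0,0,0,0,0.5]'
```

```text
clock: 21.12
eef_pos: [0.5833, 0.147, 0.1983]
tool_rot: [-0.118, 0.993, 0.0, 0.0]
ft_force: [-0.6, 0.3, -0.2]
grip_width: 0.0588
grasp_force: 64.7
```

```bash
python3 -m pendant '[0.0005,0,0,0,0,0,0.5, 0.001,0,0,0,0,0,0.5, 0.0015,0,0,0,0,0,0.5, 0.002,0,0,0,0,0,0.5, 0.002,0,0,0,0,0,0.5, 0.002,0,0,0,0,0,0.5, 0.002,0,0,0,0,0,0.5, 0.002,0,0,0,0,0,0.5, 0.002,0,0,0,0,0,0.5, 0.002,0,0,0,0,0,0.5]'; python3 red.py
```

```text
clock: 21.95
eef_pos: [0.5823, 0.1467, 0.1983]
tool_rot: [-0.118, 0.993, -0.0, -0.0]
ft_force: [0.5, 0.1, -0.2]
grip_width: 0.0586
grasp_force: 64.7
wrist 556 (np.int64(250), np.int64(260), np.int64(227), np.int64(278))
side 15 (np.int64(220), np.int64(228), np.int64(191), np.int64(195))
scene 12 (np.int64(200), np.int64(205), np.int64(142), np.int64(148))
hole x mm -18.9 F [ 0.5  0.1 -0.2]
```

```bash
python3 -m pendant '[0.0005,0,0,0,0,0,0.5, 0.001,0,0,0,0,0,0.5, 0.0015,0,0,0,0,0,0.5, 0.002,0,0,0,0,0,0.5, 0.002,0,0,0,0,0,0.5, 0.002,0,0,0,0,0,0.5, 0.002,0,0,0,0,0,0.5, 0.002,0,0,0,0,0,0.5, 0.002,0,0,0,0,0,0.5, 0.002,0,0,0,0,0,0.5]'
```

```text
clock: 22.93
eef_pos: [0.5813, 0.1465, 0.1983]
tool_rot: [-0.117, 0.993, -0.0, -0.0]
ft_force: [-0.0, 0.4, -0.6]
grip_width: 0.0587
grasp_force: 64.7
```

```bash
python3 -m pendant '[0.0005,0,0,0,0,0,0.5, 0.001,0,0,0,0,0,0.5, 0.0015,0,0,0,0,0,0.5, 0.002,0,0,0,0,0,0.5, 0.002,0,0,0,0,0,0.5, 0.002,0,0,0,0,0,0.5, 0.002,0,0,0,0,0,0.5, 0.002,0,0,0,0,0,0.5, 0.002,0,0,0,0,0,0.5, 0.002,0,0,0,0,0,0.5]'
```

```text
clock: 23.77
eef_pos: [0.5803, 0.1463, 0.1983]
tool_rot: [-0.118, 0.993, -0.0, -0.0]
ft_force: [-0.3, 0.3, 0.5]
grip_width: 0.0585
grasp_force: 64.7
```

```bash
python3 -m pendant '[0.0005,0,0,0,0,0,0.5, 0.001,0,0,0,0,0,0.5, 0.0015,0,0,0,0,0,0.5, 0.002,0,0,0,0,0,0.5, 0.002,0,0,0,0,0,0.5, 0.002,0,0,0,0,0,0.5, 0.002,0,0,0,0,0,0.5, 0.002,0,0,0,0,0,0.5, 0.002,0,0,0,0,0,0.5, 0.002,0,0,0,0,0,0.5]'; python3 red.py
```

```text
clock: 24.6
eef_pos: [0.5794, 0.146, 0.1983]
tool_rot: [-0.118, 0.993, -0.0, -0.0]
ft_force: [0.2, -0.5, 0.3]
grip_width: 0.0586
grasp_force: 64.7
wrist 556 (np.int64(250), np.int64(260), np.int64(227), np.int64(278))
side 17 (np.int64(221), np.int64(230), np.int64(191), np.int64(196))
scene 12 (np.int64(199), np.int64(204), np.int64(143), np.int64(149))
hole x mm -21.9 F [ 0.2 -0.5  0.3]
```

```bash
python3 -m pendant '[0.0005,0,0,0,0,0,0.5, 0.001,0,0,0,0,0,0.5, 0.0015,0,0,0,0,0,0.5, 0.002,0,0,0,0,0,0.5, 0.002,0,0,0,0,0,0.5, 0.002,0,0,0,0,0,0.5, 0.002,0,0,0,0,0,0.5, 0.002,0,0,0,0,0,0.5, 0.002,0,0,0,0,0,0.5, 0.002,0,0,0,0,0,0.5]'
```

```text
clock: 25.58
eef_pos: [0.5786, 0.1459, 0.1984]
tool_rot: [-0.117, 0.993, 0.0, 0.0]
ft_force: [2.1, 0.8, -1.8]
grip_width: 0.0584
grasp_force: 64.5
```

Firm contact, about 2 N. I'll finish the tug in finer steps.

```bash
python3 -m pendant '[0.0002,0,0,0,0,0,0.5, 0.0004,0,0,0,0,0,0.5, 0.0006,0,0,0,0,0,0.5, 0.0006,0,0,0,0,0,0.5, 0.0006,0,0,0,0,0,0.5, 0.0006,0,0,0,0,0,0.5, 0.0006,0,0,0,0,0,0.5, 0.0006,0,0,0,0,0,0.5, 0.0006,0,0,0,0,0,0.5, 0.0006,0,0,0,0,0,0.5]'
```

```text
clock: 26.42
eef_pos: [0.5783, 0.1458, 0.1984]
tool_rot: [-0.117, 0.993, 0.0, 0.0]
ft_force: [5.0, 0.9, -1.2]
grip_width: 0.0584
grasp_force: 64.5
```

```bash
python3 -m pendant '[0.0002,0,0,0,0,0,0.5, 0.0004,0,0,0,0,0,0.5, 0.0007,0,0,0,0,0,0.5, 0.0007,0,0,0,0,0,0.5, 0.0007,0,0,0,0,0,0.5, 0.0007,0,0,0,0,0,0.5, 0.0007,0,0,0,0,0,0.5, 0.0007,0,0,0,0,0,0.5, 0.0007,0,0,0,0,0,0.5, 0.0007,0,0,0,0,0,0.5]'; python3 red.py
```

```text
clock: 27.25
eef_pos: [0.5781, 0.1457, 0.1984]
tool_rot: [-0.117, 0.993, 0.0, 0.0]
ft_force: [5.8, 0.9, -1.2]
grip_width: 0.0586
grasp_force: 64.4
wrist 551 (np.int64(250), np.int64(260), np.int64(229), np.int64(280))
side 17 (np.int64(221), np.int64(231), np.int64(191), np.int64(196))
scene 13 (np.int64(199), np.int64(204), np.int64(143), np.int64(149))
hole x mm -23.3 F [ 5.8  0.9 -1.2]
```

```bash
python3 -m pendant '[0.0003,0,0,0,0,0,0.5, 0.0006,0,0,0,0,0,0.5, 0.0009,0,0,0,0,0,0.5, 0.0009,0,0,0,0,0,0.5, 0.0009,0,0,0,0,0,0.5, 0.0009,0,0,0,0,0,0.5, 0.0009,0,0,0,0,0,0.5, 0.0009,0,0,0,0,0,0.5, 0.0009,0,0,0,0,0,0.5, 0.0009,0,0,0,0,0,0.5]'
```

```text
clock: 28.23
eef_pos: [0.5778, 0.1457, 0.1985]
tool_rot: [-0.117, 0.993, 0.0, 0.001]
ft_force: [5.9, 0.3, -0.4]
grip_width: 0.0587
grasp_force: 64.4
```

```bash
python3 -m pendant '[0.0003,0,0,0,0,0,0.5, 0.0006,0,0,0,0,0,0.5, 0.0009,0,0,0,0,0,0.5, 0.001,0,0,0,0,0,0.5, 0.001,0,0,0,0,0,0.5, 0.001,0,0,0,0,0,0.5, 0.001,0,0,0,0,0,0.5, 0.001,0,0,0,0,0,0.5, 0.001,0,0,0,0,0,0.5, 0.001,0,0,0,0,0,0.5]'; python3 red.py
```

```text
clock: 29.07
eef_pos: [0.5776, 0.1456, 0.1985]
tool_rot: [-0.118, 0.993, 0.0, 0.001]
ft_force: [6.3, 1.4, -1.4]
grip_width: 0.0585
grasp_force: 64.4
wrist 550 (np.int64(250), np.int64(260), np.int64(229), np.int64(280))
side 16 (np.int64(222), np.int64(231), np.int64(191), np.int64(196))
scene 12 (np.int64(199), np.int64(204), np.int64(143), np.int64(149))
hole x mm -23.7 F [ 6.3  1.4 -1.4]
```

```bash
python3 -m pendant '[0.0004,0,0,0,0,0,0.5, 0.0008,0,0,0,0,0,0.5, 0.0012,0,0,0,0,0,0.5, 0.0014,0,0,0,0,0,0.5, 0.0014,0,0,0,0,0,0.5, 0.0014,0,0,0,0,0,0.5, 0.0014,0,0,0,0,0,0.5, 0.0014,0,0,0,0,0,0.5, 0.0014,0,0,0,0,0,0.5, 0.0014,0,0,0,0,0,0.5]'; python3 red.py
```

```text
clock: 30.05
eef_pos: [0.5773, 0.1456, 0.1986]
tool_rot: [-0.118, 0.993, 0.0, 0.001]
ft_force: [7.0, 2.2, -1.3]
grip_width: 0.0585
grasp_force: 64.5
wrist 549 (np.int64(250), np.int64(260), np.int64(229), np.int64(280))
side 17 (np.int64(222), np.int64(231), np.int64(191), np.int64(196))
scene 11 (np.int64(199), np.int64(203), np.int64(143), np.int64(149))
hole x mm -24.0 F [ 7.   2.2 -1.3]
```

```bash
python3 -m pendant '[0.0004,0,0,0,0,0,0.5, 0.0008,0,0,0,0,0,0.5, 0.0012,0,0,0,0,0,0.5, 0.0014,0,0,0,0,0,0.5, 0.0014,0,0,0,0,0,0.5, 0.0014,0,0,0,0,0,0.5, 0.0014,0,0,0,0,0,0.5, 0.0014,0,0,0,0,0,0.5, 0.0014,0,0,0,0,0,0.5, 0.0014,0,0,0,0,0,0.5]'; python3 red.py
```

```text
clock: 31.03
eef_pos: [0.5769, 0.1455, 0.1986]
tool_rot: [-0.117, 0.993, 0.0, 0.002]
ft_force: [7.5, 1.9, -2.0]
grip_width: 0.0586
grasp_force: 64.6
wrist 550 (np.int64(250), np.int64(260), np.int64(229), np.int64(280))
side 17 (np.int64(222), np.int64(231), np.int64(191), np.int64(196))
scene 12 (np.int64(198), np.int64(203), np.int64(143), np.int64(149))
hole x mm -24.4 F [ 7.5  1.9 -2. ]
```

7.7 N along the axis and the catch holds. One small increment more.

```bash
python3 -m pendant '[0.0004,0,0,0,0,0,0.5, 0.0008,0,0,0,0,0,0.5, 0.0012,0,0,0,0,0,0.5, 0.0014,0,0,0,0,0,0.5, 0.0014,0,0,0,0,0,0.5, 0.0014,0,0,0,0,0,0.5, 0.0014,0,0,0,0,0,0.5, 0.0014,0,0,0,0,0,0.5, 0.0014,0,0,0,0,0,0.5, 0.0014,0,0,0,0,0,0.5]'; python3 red.py
```

```text
clock: 32.02
eef_pos: [0.5766, 0.1454, 0.1987]
tool_rot: [-0.117, 0.993, 0.0, 0.002]
ft_force: [8.6, 2.8, -2.3]
grip_width: 0.0589
grasp_force: 64.7
wrist 550 (np.int64(250), np.int64(260), np.int64(229), np.int64(280))
side 17 (np.int64(222), np.int64(231), np.int64(191), np.int64(196))
scene 12 (np.int64(198), np.int64(203), np.int64(143), np.int64(149))
hole x mm -24.8 F [ 8.6  2.8 -2.3]
```

Tug proven at about 9 N. Now relax it and set the card down on the arm.

```bash
python3 -m pendant '[-0.002,0,0,0,0,0,0.5, -0.004,0,0,0,0,0,0.5, -0.006,0,0,0,0,0,0.5, -0.009,0,0,0,0,0,0.5, -0.012,0,0,0,0,0,0.5, -0.015,0,0,0,0,0,0.5, -0.018,0,0,0,0,0,0.5, -0.018,0,0.001,0,0,0,0.5, -0.018,0,0.001,0,0,0,0.5, -0.018,0,0.001,0,0,0,0.5]'; python3 red.py
```

```text
clock: 33.0
eef_pos: [0.5834, 0.147, 0.198]
tool_rot: [-0.118, 0.993, -0.0, -0.0]
ft_force: [-1.3, -0.3, 3.0]
grip_width: 0.0586
grasp_force: 65.1
wrist 583 (np.int64(250), np.int64(260), np.int64(214), np.int64(267))
side 16 (np.int64(222), np.int64(231), np.int64(190), np.int64(196))
scene 12 (np.int64(198), np.int64(203), np.int64(143), np.int64(149))
hole x mm -17.7 F [-1.3 -0.3  3. ]
```

Resting on the arm. Opening gradually.

```bash
python3 -m pendant '[0,0,0,0,0,0,0.72, 0,0,0,0,0,0,0.75, 0,0,0,0,0,0,0.8, 0,0,0,0,0,0,0.85, 0,0,0,0,0,0,0.9, 0,0,0,0,0,0,0.95, 0,0,0,0,0,0,1, 0,0,0,0,0,0,1, 0,0,0,0,0,0,1, 0,0,0,0,0,0,1]'; python3 -m pendant '[0,0,-0.01,0,0,0,1, 0,0,-0.03,0,0,0,1, 0,0,-0.06,0,0,0,1, 0,0,-0.09,0,0,0,1, 0,0,-0.13,0,0,0,1, 0,0,-0.17,0,0,0,1, 0,0,-0.2,0,0,0,1, 0,0,-0.23,0,0,0,1, 0,0,-0.25,0,0,0,1, 0,0,-0.25,0,0,0,1]'; python3 red.py;  python3 - <<'E'
from workcell import bot
import cv2,numpy as np
a=[bot.camera(n)["pixels"][:,:,::-1] for n in("wrist","side","scene")]
for n,i in zip("wds",a): cv2.imwrite(f"pics/{n}6.png",i)
c=lambda i,x,y,w,h,k:cv2.resize(i[y:y+h,x:x+w],None,fx=k,fy=k,interpolation=cv2.INTER_CUBIC)
m=np.hstack([c(a[0],155,84,200,300,2),np.vstack([c(a[2],160,110,120,90,10/3),c(a[1],165,160,120,90,10/3)])])
cv2.imwrite("pics/m7.png",m)
E
```

```text
clock: 33.98
eef_pos: [0.5836, 0.1471, 0.1978]
tool_rot: [-0.118, 0.993, 0.0, 0.0]
ft_force: [0.0, -0.3, 0.1]
grip_width: 0.085
grasp_force: 0.0
clock: 34.82
eef_pos: [0.5846, 0.1473, 0.3269]
tool_rot: [-0.117, 0.993, 0.0, 0.003]
ft_force: [0.2, 0.4, 1.3]
grip_width: 0.0853
grasp_force: 0.0
wrist 148 (np.int64(253), np.int64(258), np.int64(150), np.int64(175))
side 13 (np.int64(222), np.int64(231), np.int64(191), np.int64(196))
scene 12 (np.int64(198), np.int64(203), np.int64(143), np.int64(149))
hole x mm -16.5 F [0.2 0.4 1.3]
```

View pics/m7.png

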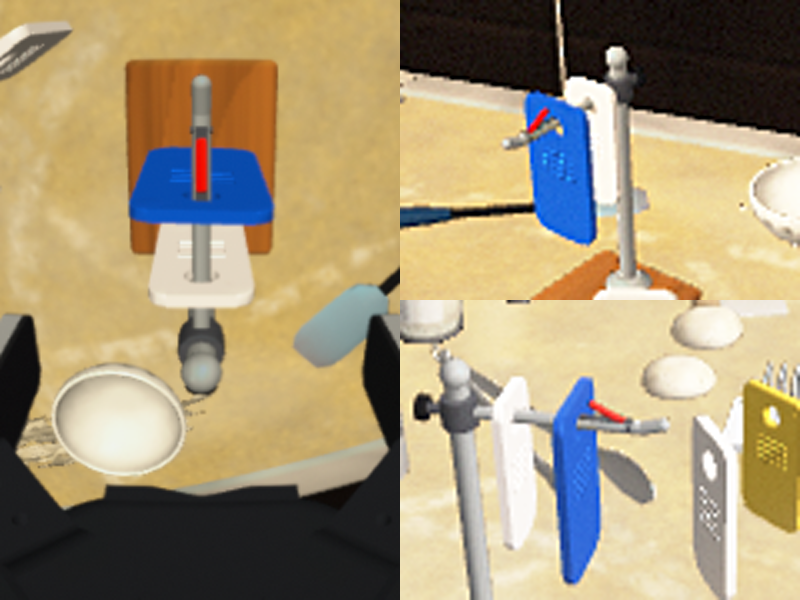

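Both cards hang freely: blue behind the raised catch and white between it and the post, with the gripper clear above. I'll let any swing die out, then hand in.

```bash
for k in 1 2 3; do python3 -m pendant '[0,0,0,0,0,0,1, 0,0,0,0,0,0,1, 0,0,0,0,0,0,1, 0,0,0,0,0,0,1, 0,0,0,0,0,0,1, 0,0,0,0,0,0,1, 0,0,0,0,0,0,1, 0,0,0,0,0,0,1, 0,0,0,0,0,0,1, 0,0,0,0,0,0,1]' | head -1; done; python3 - <<'E'
from workcell import bot
import numpy as np
g=lambda:bot.camera("side")["pixels"][150:250,160:290].astype(int)
a=g();[bot.camera("scene") for _ in range(4)];b=g();print("changed px",(abs(a-b).max(2)>25).sum())
E
```

```text
clock: 35.95
clock: 36.78
clock: 37.62
changed px 0
```

```bash
python3 -c "from workcell import bot; print(bot.job_done())"
```

```text
the job is handed in; nothing more can be done
None
```

The blue card hangs on the bench hook behind the snapped-up catch, in front of the white card; the catch held a tug of about 9 N, both cards were hanging still with the gripper clear, and the job is handed in at about 38 s (result not shown).

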